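Clip the fresh filter cassette into the cycler

TASK

Fit the fresh filter cassette (white, green handle) into the empty green-framed opening in the top of the white cycler: set its nose in the opening, long side along long side, and press it straight down until both yellow sprung tabs have caught under the panel and its flange lies flat on the casing. Let go of it, and leave the orange-handled and blue-handled cassettes where they stand.

Things in the scene. Friction and masses are not known exactly. Their poses are not given: they have to be found in the camera images.
- fresh: Fresh cassette, loose, 67 mm high. Origin: centre of underside, z up. Grey nose 62 (x) x 36 (y), 0 to 30 mm up; white flange 100 x 82, 30 to 35; green handle 50 (x) x 14 (y), 35 to 67, centred. At each x end of the nose a yellow sprung tab, 24 wide, slopes out to 18 past it; flat shoulder 20.5 up. Snapping both in takes about 13 N from above. Either way round fits. 0.1 kg.
- bay (a point): Centre of the opening, level with the casing's top, x along its long side, z up. Opening 76 (x) x 56 mm in a 6 mm panel over a well 34 deep, green frame; casing fixed, 220 x 260 x 120 high. The nose has 7 mm (x) and 10 mm (y) to spare each side. Set in unpressed, a cassette rests on its tabs about 22 mm too high; home, the flange lies on the casing, underside 30 below this point, 3 mm play upward.
- spent: Spent cassette, not to be used: same size and shape (flange 100 x 82 mm, 67 high), but tan-brown flange, orange handle and no tabs. Loose. Origin: centre of the underside, z up.
- long: A cassette for another machine, not to be used: white flange 130 (x) x 82 (y) mm, 67 high, blue handle, no tabs; its nose is too long for the opening. Loose. Origin: centre of the underside, z up.
Not all that is in view belongs to the job. What is shaped like the fresh but purple is not meant.

How it is judged:
By the outcome, as a careful person would: the job done as asked, in the order asked, and still so for the second after the job is handed in, with the robot touching nothing.
It also fails if it takes over 38 s, if anything falls off the work surface, if the arm or the gripper's body presses on something with over 40 N, if the wrist force passes 120 N, or if a joint passes its speed limit or range.

ROBOT

A 6-joint arm with a two-finger parallel gripper is mounted at the origin on the work surface. World frame = base frame: x ahead of the robot, y to its left, z up, the work surface at z = 0. Lengths are in m, angles in rad, forces in N, time in s.
With the tool pointing down it reaches from about 0.35 to 1 m from the base axis. Payload 7.1 kg.
Tool frame: the origin (TCP) lies at the very end of the fingers, on their centre line; the grasp point (between the pads) lies 19 mm behind it (env.grip_depth is the distance from the TCP to the grasp point, in m); x points along the fingers, z is the direction in which the jaws open and shut, and the axes are right-handed (so a half turn about x gives the same grasp; the last joint's range is limited). The gripper opens to 85 mm and grips with 20 to 120 N. Pads are 22 mm wide; open, the fingers measure 114 mm over their backs; the gripper's body (76 mm by 85 mm) begins 54 mm behind the grasp point. The pads swing forward as they close: fully open they stand 13 mm farther back than shut.
Start: joints at [1.32, 0.423, 1.63, -0, 1.089, -0.019], TCP at [0.144, 0.608, 0.231] pointing down, gripper open.
Joint ranges: [-3, 3], [-0.9, 2.11], [0.09, 2.58], [-1.31, 4.45], [0.11, 2.69], [-2.54, 2.54]. Speed limits (rad/s): [2.39, 2.39, 3.01, 3.14, 3.14, 3.14].

INTERFACE

Orientations are given as a unit quaternion [x, y, z, w].
In Python, from station import env gives the robot as it stands.
- The arm moves only by the tool apply_moves, never from a script. Its argument "motion" is text: rows parted by semicolons, each of 5 numbers parted by spaces: the shift along the world's x, y, z in mm, then the turn about the world's z in rad, then the opening, from -1 (shut) to 1 (fully open). A call has 1 to 20 rows; each row is the pose to reach, as a shift and turn from the pose measured when the call began; what a row does not reach only later rows make up. A row lasts 1/12 s, in which the tool goes at most 41.7 mm and 7.16 degrees, less where a joint would pass 70% of its speed; a pose out of reach is approached as far as the arm can. A call with a gripper value outside its range is refused whole. The fingers move at their own pace and stop on an object; the grip force is fixed at half the most. Time passes only in rows, so rows that repeat a pose let the fingers close. It gives the time, the measured TCP pose, the force and the opening at its end, in the units of the state.
- env.get_state(): the state, without advancing time (a new reading comes with each control period).
- env.camera(name): name is "scene" or "top"; returns the picture (384x512x3 uint8, red, green, blue); there is no depth.
- env.camera_model(name): a dict with "mtx" (3x3 intrinsics, pixels), "distortion" ([k1, k2, p1, p2, k3] as OpenCV has them; the pictures are not rectified), "world_from_camera" (4x4, takes a point from camera to world coordinates). Camera axes: x right, y down, z forward; pixel columns grow to the right and rows downward; lengths in m; the calibration is good to about 2 mm. A picture is of the moment at which its call begins. camera_model takes no time and is no camera call.
- env.sign_off(): hands the job in, once; it reports no verdict.
Trained networks look in the newest picture that a camera, given by its name, has taken for a name from the list of things; names that differ only in an ending like _2 or _b are one class to them, and where a whole thing is asked for, a point or a joint stands for the part that bears it (a point fixed in the world has none). Each returns a list of dicts, best first, with "p" (0 to 1); they miss things now and then, are a little off and sometimes report something else, mostly with a low value. They report only what shows in the picture. A call takes as long as a camera call. They do not tell look-alikes from the thing itself.
- env.spot_in(query, camera): "box" ([centre column, centre row, width, height] in pixels, round what is visible of it).
- env.outline_of(query, camera): "mask" (384x512 bool, what is visible of it) and "box" ([centre column, centre row, width, height] in pixels, round what is visible of it).
- env.place_of(query, camera): "point" ([column, row] in pixels: a listed point, or the origin of a listed thing).
The state is a dict: "time_s": time; "joint_positions": joint angles; "joint_velocities": joint speeds; "joint_efforts": joint torques, N m; "position": TCP position; "ee_rot": TCP orientation; "wrist_force": force on the tool from outside, world axes, zero at the start; "wrist_torque": the same for the moment, N m; "grip_width": finger opening in m.
Only numpy, scipy, OpenCV 4.12 (cv2) and the standard library are available. Lean on these libraries where they do the work, as an engineer would, in place of code of your own. Each camera call takes 0.05 s, during which the arm holds its last target.

## Working session

There is one attempt and no reset: what is moved stays moved. The work goes in short steps, Python scripts to look and compute and a tool call to move; the robot and the scene stay as the last step left them, time stands still between calls to the robot, and variables do not carry over. Pictures are saved under pics/ and viewed, and the job is handed in when it is done.

Besides the shell and the picture viewer there is one more tool, called after "Call:" by a JSON object that holds its "name" and its "arguments". apply_moves: Moves the arm, as the interface text tells. Its arguments: {"type":"object","properties":{"motion":{"type":"string"}},"required":["motion"]}

```bash
mkdir -p pics; ls; cat > look.py <<'E'
import cv2,numpy as np
from station import env
def snap(c,name):
    im=env.camera(c); cv2.imwrite(f'pics/{name}.png',im[:,:,::-1]); return im
E
python3 - <<'E'
from look import *
for c in ('scene','top'):
    im=snap(c,c+'0')
    m=env.camera_model(c); print(np.round(m['mtx'],1).tolist(),m['distortion'],np.round(m['world_from_camera'],3).tolist())
    for q in ('fresh','bay','spent','long'):
        try: print(c,q,[(np.round(r['point']).tolist(),round(r['p'],2)) for r in env.place_of(q,c)])
        except Exception as e: print(e)
        if q!='bay': print([(np.round(r['box']).tolist(),round(r['p'],2)) for r in env.spot_in(q,c)])
s=env.get_state(); print(s['time_s'],s['position'],s['ee_rot'])
E
```

```text
pics
[[374.0, 0.0, 259.8], [0.0, 374.0, 190.4], [0.0, 0.0, 1.0]] [0.02243902 0.         0.         0.         0.        ] [[-0.051, 0.861, -0.506, 0.935], [0.999, 0.04, -0.032, -0.041], [-0.008, -0.507, -0.862, 0.837], [0.0, 0.0, 0.0, 1.0]]
scene fresh [([148.0, 193.0], 0.91), ([127.0, 271.0], 0.88), ([152.0, 144.0], 0.75)]
[([151.0, 140.0, 44.0, 38.0], 0.97), ([146.0, 189.0, 42.0, 37.0], 0.95), ([123.0, 264.0, 56.0, 38.0], 0.69), ([388.0, 197.0, 135.0, 110.0], 0.17)]
scene bay [([387.0, 184.0], 0.7)]
scene spent [([199.0, 253.0], 0.8)]
[([198.0, 252.0, 44.0, 52.0], 0.84)]
scene long [([225.0, 190.0], 0.82)]
[([223.0, 184.0, 38.0, 54.0], 0.56)]
[[350.7, 0.0, 253.4], [0.0, 350.7, 191.2], [0.0, 0.0, 1.0]] [-0.04081897  0.          0.          0.          0.        ] [[0.009, -0.988, 0.153, 0.361], [-1.0, -0.007, 0.013, -0.08], [-0.012, -0.154, -0.988, 0.954], [0.0, 0.0, 0.0, 1.0]]
top fresh [([362.0, 138.0], 0.83), ([365.0, 208.0], 0.72), ([370.0, 264.0], 0.6)]
[([373.0, 266.0, 42.0, 47.0], 0.93), ([366.0, 135.0, 38.0, 32.0], 0.92), ([369.0, 207.0, 33.0, 40.0], 0.91)]
top bay [([138.0, 192.0], 0.97), ([292.0, 213.0], 0.39)]
top spent [([306.0, 153.0], 0.76)]
[([307.0, 150.0, 40.0, 40.0], 0.85)]
top long [([290.0, 212.0], 0.83)]
[([292.0, 212.0, 42.0, 58.0], 0.77)]
0.8 [0.14353592 0.60828198 0.23134693] [-0.43881521  0.55446423  0.4388375   0.55446576]
```

```bash
python3 - <<'E'
import cv2
a=cv2.imread('pics/scene0.png');b=cv2.imread('pics/top0.png')
cv2.imwrite('pics/scene0b.png',cv2.resize(a,(768,576),interpolation=2))
cv2.imwrite('pics/top0b.png',cv2.resize(b,(768,576),interpolation=2))
E
```

```text
(no output)
```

View pics/scene0b.png

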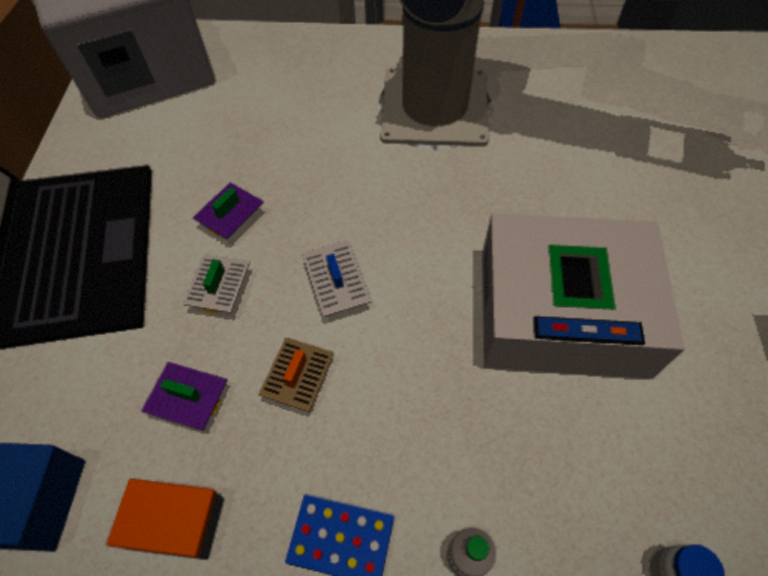

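View pics/top0b.png

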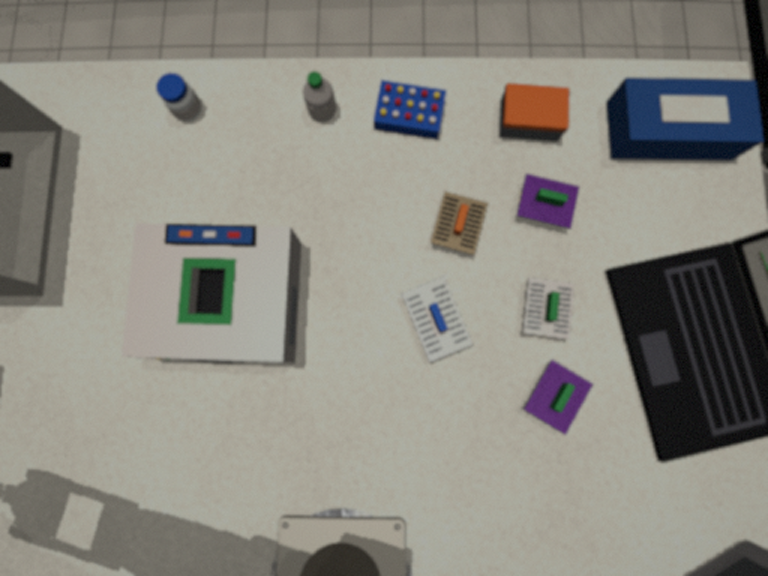

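Candidates for "fresh" in the top view: (369,207), white flange with green handle; (366,135) and (373,266), purple flanges with green handles. The white one fits the description and the purple ones are look-alikes. I'll confirm this in a crop and fit poses.

```bash
cat >> look.py <<'E'
def proj(c,P):
    m=env.camera_model(c); T=np.linalg.inv(m['world_from_camera'])
    r,_=cv2.Rodrigues(T[:3,:3]); p,_=cv2.projectPoints(np.float64(P).reshape(-1,3),r,T[:3,3],m['mtx'],np.array(m['distortion'],float)); return p[:,0]
def unproj(c,uv,z):
    m=env.camera_model(c); W=m['world_from_camera']
    n=cv2.undistortPoints(np.float64(uv).reshape(-1,1,2),m['mtx'],np.array(m['distortion'],float))[:,0]
    d=np.c_[n,np.ones(len(n))]@W[:3,:3].T; o=W[:3,3]
    return o+d*((z-o[2])/d[:,2])[:,None]
def rectpts(x,y,a,L,W,z):
    p=np.array([[L,W],[-L,W],[-L,-W],[L,-W]])/2; R=np.array([[np.cos(a),-np.sin(a)],[np.sin(a),np.cos(a)]])
    return np.c_[p@R.T+[x,y],np.full(4,z)]
E
python3 - <<'E'
from look import *
for c,(u,v) in (('scene',(146,189)),('top',(369,207))):
    im=snap(c,c+'1')
    cr=im[v-35:v+35,u-40:u+40]; cv2.imwrite(f'pics/crop_{c}.png',cv2.resize(cr,None,fx=5,fy=5,interpolation=2)[:,:,::-1])
    for r in env.outline_of('fresh',c):
        mk=r['mask'].astype(np.uint8)
        if abs(r['box'][0]-u)+abs(r['box'][1]-v)<15:
            np.save(f'pics/m_{c}.npy',mk); print(c,r['p'],r['box'],mk.sum())
    hsv=cv2.cvtColor(im,cv2.COLOR_RGB2HSV); g=cv2.inRange(hsv,(45,90,40),(85,255,255))
    n,l,s,ce=cv2.connectedComponentsWithStats(g)
    for i in range(1,n):
        if s[i][4]>30:
            pts=np.argwhere(l==i)[:,::-1].astype(np.float32); r=cv2.minAreaRect(pts)
            print(c,s[i],ce[i].round(1))
            if s[i][4]>300:
                cs,h=cv2.findContours((l==i).astype(np.uint8),cv2.RETR_CCOMP,cv2.CHAIN_APPROX_NONE)
                for q,hh in zip(cs,h[0]):
                    if len(q)<20: continue
                    b=cv2.boxPoints(cv2.minAreaRect(q)); w=unproj(c,b,.12); print('  hole' if hh[3]>=0 else '  outer',b.round(1).tolist(),w[:,:2].round(4).tolist(),w.mean(0).round(4),[np.linalg.norm(w[k]-w[k-1]).round(4) for k in range(4)])
                x0,y0,w_,h_=s[i][:4]; cv2.imwrite(f'pics/bay_{c}.png',cv2.resize(im[y0-10:y0+h_+10,x0-10:x0+w_+10],None,fx=8,fy=8,interpolation=2)[:,:,::-1])
E
```

```text
scene 0.9 [143.3, 190.2, 40.4, 39.9] 1225
scene [142 126  15  13  73] [148.6 131.9]
scene [366 163  44  43 926] [387.1 184.8]
  outer [[366.0, 163.0], [409.0, 163.0], [409.0, 205.0], [366.0, 205.0]] [[0.4291, 0.1739], [0.4248, 0.2724], [0.5356, 0.2559], [0.54, 0.1638]] [0.4824 0.2165 0.12  ] [np.float64(0.1113), np.float64(0.0986), np.float64(0.112), np.float64(0.0923)]
  hole [[373.0, 169.0], [401.0, 169.0], [401.0, 199.0], [373.0, 199.0]] [[0.4452, 0.1883], [0.4423, 0.2518], [0.5215, 0.2409], [0.5243, 0.1803]] [0.4833 0.2154 0.12  ] [np.float64(0.0795), np.float64(0.0636), np.float64(0.0799), np.float64(0.0607)]
scene [135 173  12  18  99] [140.5 181.3]
scene [107 253  23  11 137] [117.9 258. ]
scene [311 357  15  17 201] [317.9 365.1]
top 0.84 [366.7, 206.4, 35.0, 40.1] 1138
top [206  49   8   9  63] [209.4  53. ]
top [358 126  20  10 120] [367.8 130.6]
top [119 173  37  43 796] [138.  193.7]
  outer [[118.9000015258789, 214.0], [122.0, 170.89999389648438], [155.89999389648438, 173.39999389648438], [152.6999969482422, 216.5]] [[0.4326, 0.2552], [0.5384, 0.2545], [0.5326, 0.17], [0.4273, 0.1723]] [0.4827 0.213  0.12  ] [np.float64(0.083), np.float64(0.1059), np.float64(0.0846), np.float64(0.1053)]
  hole [[123.69999694824219, 208.8000030517578], [126.69999694824219, 176.8000030517578], [150.10000610351562, 178.89999389648438], [147.1999969482422, 210.89999389648438]] [[0.4452, 0.244], [0.5239, 0.242], [0.5189, 0.1837], [0.4406, 0.1865]] [0.4821 0.214  0.12  ] [np.float64(0.0577), np.float64(0.0787), np.float64(0.0585), np.float64(0.0783)]
top [365 195   7  19 104] [368.  204.2]
top [368 256  15  18 140] [374.7 264.5]
```

View pics/crop_scene.png

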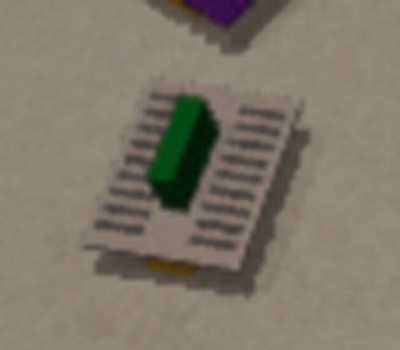

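View pics/crop_top.png

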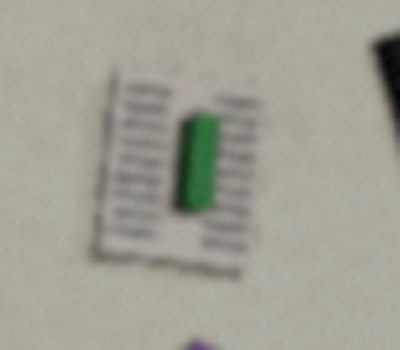

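View pics/bay_top.png

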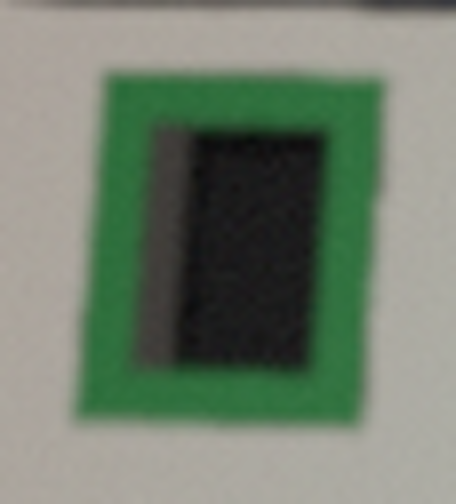

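View pics/bay_scene.png

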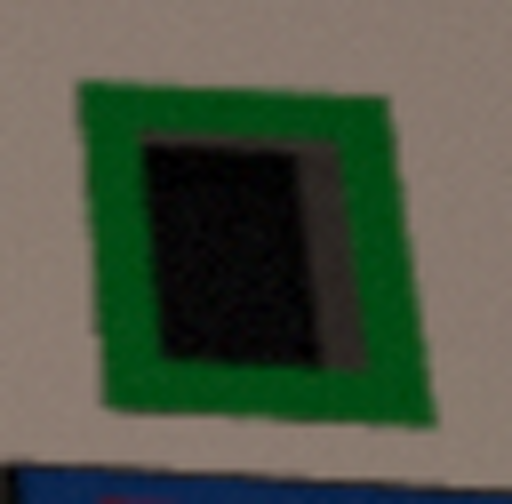

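```bash
cat > fit.py <<'E'
from look import *
from scipy.optimize import minimize, least_squares
S=4
def ren(c,polys,win):
    im=np.zeros((win[3]*S,win[2]*S),np.uint8)
    for P in polys:
        p=((proj(c,P)-[win[0],win[1]]+.5)*S-.5)
        cv2.fillConvexPoly(im,cv2.convexHull(np.float32(p*16)).astype(np.int32),255,shift=4)
    return cv2.resize(im,(win[2],win[3]),interpolation=cv2.INTER_AREA)/255.
def fit(targets,parts,x0):
    # parts: f(q)->polys ; targets: list (c,mask,win)
    def cost(q):
        return sum(np.abs(ren(c,parts(q),w)-m[w[1]:w[1]+w[3],w[0]:w[0]+w[2]]).sum()/m.sum() for c,m,w in targets)
    best=None
    for st in x0:
        r=minimize(cost,st,method='Nelder-Mead',options=dict(initial_simplex=np.array([st]+[np.array(st)+d for d in np.diag([.008,.008,.12])]),xatol=1e-5,fatol=1e-5,maxiter=600))
        if best is None or r.fun<best.fun: best=r
    return best
def whole(q,z=0):
    x,y,a=q
    return [np.r_[rectpts(x,y,a,.1,.082,z+.03),rectpts(x,y,a,.1,.082,z+.035)],np.r_[rectpts(x,y,a,.05,.014,z+.035),rectpts(x,y,a,.05,.014,z+.067)]]
def handle(q,z=0):
    x,y,a=q
    return [np.r_[rectpts(x,y,a,.05,.014,z+.035),rectpts(x,y,a,.05,.014,z+.067)]]
E
python3 - <<'E'
from fit import *
W={'scene':(115,160,65,65),'top':(335,175,65,65)}
M={c:np.load(f'pics/m_{c}.npy').astype(float) for c in W}
G={}
for c in W:
    im=cv2.imread(f'pics/{c}1.png'); g=cv2.inRange(cv2.cvtColor(im,cv2.COLOR_BGR2HSV),(45,90,40),(85,255,255))/255.
    w=W[c]; k=np.zeros_like(g); k[w[1]+5:w[1]+w[3]-10,w[0]+5:w[0]+w[2]-15]=g[w[1]+5:w[1]+w[3]-10,w[0]+5:w[0]+w[2]-15]; G[c]=k
p=unproj('top',[[367,206]],.035)[0]; print(p)
st=[[p[0],p[1],a] for a in (-.3,-.1,.1,.3)]
for name,cs in (('both',('scene','top')),('scene',('scene',)),('top',('top',))):
    r=fit([(c,M[c],W[c]) for c in cs],whole,st); print('mask',name,r.x.round(4),round(r.fun,3))
    r=fit([(c,G[c],W[c]) for c in cs],handle,st); print('handle',name,r.x.round(4),round(r.fun,3))
E
```

```text
[ 0.46618863 -0.36685934  0.035     ]
mask both [ 0.4693 -0.3618 -0.1313] 0.166
handle both [ 0.467  -0.3644  0.1125] 2.194Traceback (most recent call last):
  File "<stdin>", line 11, in <module>
  File "fit.py", line 16, in fit
    r=minimize(cost,st,method='Nelder-Mead',options=dict(initial_simplex=np.array([st]+[np.array(st)+d for d in np.diag([.008,.008,.12])]),xatol=1e-5,fatol=1e-5,maxiter=600))
    res = _minimize_neldermead(fun, x0, args, callback, bounds=bounds,
                               **options)
    fxcc = func(xcc)
    fx = function(np.copy(x), *(wrapper_args + args))
  File "fit.py", line 13, in cost
    return sum(np.abs(ren(c,parts(q),w)-m[w[1]:w[1]+w[3],w[0]:w[0]+w[2]]).sum()/m.sum() for c,m,w in targets)
  File "fit.py", line 13, in <genexpr>
    return sum(np.abs(ren(c,parts(q),w)-m[w[1]:w[1]+w[3],w[0]:w[0]+w[2]]).sum()/m.sum() for c,m,w in targets)
                      ~~~^^^^^^^^^^^^^^
  File "fit.py", line 7, in ren
    p=((proj(c,P)-[win[0],win[1]]+.5)*S-.5)
        ~~~~^^^^^
  File "look.py", line 6, in proj
    m=env.camera_model(c); T=np.linalg.inv(m['world_from_camera'])
ValueError: time passes only in moves, steps and waits
```

```bash
python3 - <<'E'
s=open('look.py').read()
s=s.replace("def proj","import functools\n@functools.lru_cache(None)\ndef cm(c): return env.camera_model(c)\ndef proj").replace("m=env.camera_model(c); T","m=cm(c); T").replace("m=env.camera_model(c); W","m=cm(c); W")
open('look.py','w').write(s)
E
cat > run2.py <<'E'
from fit import *
W={'scene':(115,160,65,65),'top':(335,175,65,65)}
M={c:np.load(f'pics/m_{c}.npy').astype(float) for c in W}
G={}
for c in W:
    im=cv2.imread(f'pics/{c}1.png'); g=cv2.inRange(cv2.cvtColor(im,cv2.COLOR_BGR2HSV),(45,90,20),(85,255,255))/255.
    w=W[c]; k=np.zeros_like(g); a,b,d,e=w[1]+5,w[1]+w[3]-10,w[0]+5,w[0]+w[2]-15; k[a:b,d:e]=g[a:b,d:e]; G[c]=k; print(c,k.sum(),M[c].sum())
p=unproj('top',[[367,206]],.035)[0]
st=[[.469,-.362,a] for a in (-.25,-.1)]
for name,cs in (('both',('scene','top')),('scene',('scene',)),('top',('top',))):
    r=fit([(c,M[c],W[c]) for c in cs],whole,st); print('mask',name,r.x.round(4),round(r.fun,3))
    r=fit([(c,G[c],W[c]) for c in cs],handle,st); print('handle',name,r.x.round(4),round(r.fun,3))
for c,(x,y,w,h) in W.items():
    im=cv2.imread(f'pics/{c}1.png'); 
    im=cv2.resize(im[y:y+h,x:x+w],None,fx=6,fy=6,interpolation=2)
    q=[.4693,-.3618,-.1313]
    for P in (rectpts(*q,.1,.082,.035),rectpts(*q,.05,.014,.067)):
        cv2.polylines(im,[np.int32((proj(c,P)-[x,y]+.5)*6)],True,(0,0,255),1)
    cv2.imwrite(f'pics/ov_{c}.png',im)
a=cv2.imread('pics/ov_scene.png');b=cv2.imread('pics/ov_top.png');cv2.imwrite('pics/ov.png',np.hstack([a,b]))
# bay: fit inner opening corners by eye-checked crops
for c,o,pts in (('top',(109,163),[[152,122],[327,128],[308,370],[134,362]]),('scene',(356,153),[[142,132],[338,142],[368,370],[162,360]])):
    uv=np.array(pts)/8.+o-.5+.5/8; w=unproj(c,uv,.12); print(c,w[:,:2].round(4).tolist(),w.mean(0).round(4))
    o2={'top':[[105,72],[384,78],[362,424],[77,417]],'scene':[[79,82],[388,98],[436,426],[103,408]]}[c]
    uv=np.array(o2)/8.+o-.5+.5/8; w=unproj(c,uv,.12); print(c,'outer',w[:,:2].round(4).tolist(),w.mean(0).round(4))
E
python3 run2.py
```

```text
scene 195.0 1225.0
top 104.0 1138.0
mask both [ 0.4695 -0.3619 -0.1342] 0.166
handle both [ 0.468  -0.3615 -0.0417] 1.045
mask scene [ 0.4714 -0.3612 -0.143 ] 0.058
handle scene [ 0.4678 -0.3615 -0.012 ] 0.23
mask top [ 0.4677 -0.3635 -0.1378] 0.067
handle top [ 0.4695 -0.3643 -0.3656] 0.781
top [[0.5213, 0.2396], [0.5198, 0.1854], [0.4457, 0.1871], [0.4476, 0.2403]] [0.4836 0.2131 0.12  ]
top outer [[0.5369, 0.2552], [0.5354, 0.1686], [0.4296, 0.1698], [0.4309, 0.2567]] [0.4832 0.2126 0.12  ]
scene [[0.4453, 0.189], [0.4463, 0.2441], [0.5209, 0.2422], [0.5204, 0.1868]] [0.4832 0.2155 0.12  ]
scene outer [[0.4287, 0.1727], [0.4304, 0.2604], [0.5375, 0.2579], [0.5362, 0.1693]] [0.4832 0.2151 0.12  ]
```

View pics/ov.png

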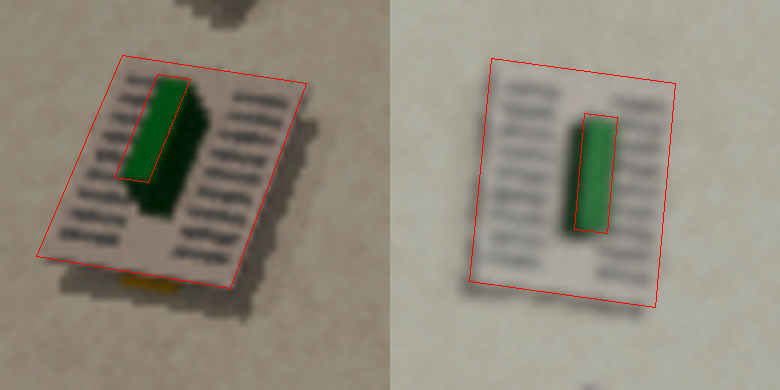

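```bash
cat > run3.py <<'E'
from fit import *
from scipy.spatial.transform import Rotation as R
W={'scene':(115,160,65,65),'top':(335,175,65,65)}
G={}
for c in W:
    im=cv2.imread(f'pics/{c}1.png').astype(float); im=cv2.GaussianBlur(im,(0,0),.6); g=((im[:,:,1]-np.maximum(im[:,:,2],im[:,:,0]))>12).astype(float)
    w=W[c]; k=np.zeros_like(g); a,b,d,e=w[1]+5,w[1]+w[3]-10,w[0]+5,w[0]+w[2]-15; k[a:b,d:e]=g[a:b,d:e]; G[c]=k; print(c,k.sum())
st=[[.469,-.362,a] for a in (-.25,-.1)]
for name,cs in (('both',('scene','top')),('scene',('scene',)),('top',('top',))):
    r=fit([(c,G[c],W[c]) for c in cs],handle,st); print('handle',name,r.x.round(4),round(r.fun,3))
s=env.get_state(); m=R.from_quat(s['ee_rot']).as_matrix(); print(m.round(3), 'jaw ang',np.arctan2(m[1,2],m[0,2]), s['time_s'],s['position'],s['grip_width'])
E
python3 run3.py
```

```text
scene 203.0
top 149.0
handle both [ 0.4691 -0.3635 -0.1191] 0.564
handle scene [ 0.4672 -0.362  -0.029 ] 0.192
handle top [ 0.4706 -0.3661 -0.2001] 0.271
[[ 0.    -0.973  0.23 ]
 [ 0.     0.23   0.973]
 [-1.    -0.     0.   ]] jaw ang 1.3390139126194207 1.0 [0.14356626 0.60829123 0.23133374] 0.08563262871333474
```

The white-flanged one (scene (146,189), top (369,207)) has a yellow tab showing below its flange, so it is the fresh cassette. The fit puts it at about (0.469, -0.3625) with yaw -0.13. The bay is at (0.483, 0.214) with yaw -0.02. Moving to hover now.

Call:
{"name": "apply_moves", "arguments": {"motion": "330 -370 0 0.1 1;330 -370 0 0.1 1;330 -370 0 0.1 1;330 -370 0 0.1 1;330 -370 0 0.1 1;330 -370 0 0.1 1;330 -370 0 0.1 1;330 -370 0 0.1 1;330 -370 0 0.1 1;330 -370 0 0.1 1;330 -370 0 0.1 1;330 -370 0 0.1 1;325 -970 -70 0.1 1;325 -970 -70 0.1 1;325 -970 -70 0.1 1;325 -970 -70 0.1 1;325 -970 -70 0.1 1;325 -970 -70 0.1 1;325 -970 -70 0.1 1;325 -970 -70 0.1 1"}}

```text
time_s: 2.67
position: [0.4705, -0.0948, 0.1928]
ee_rot: [-0.466, 0.532, 0.466, 0.532]
wrist_force: [0.8, 0.6, 0.1]
grip_width: 0.0855
```

Call:
{"name": "apply_moves", "arguments": {"motion": "-1.5 -268 -60 0 1;-1.5 -268 -60 0 1;-1.5 -268 -60 0 1;-1.5 -268 -60 0 1;-1.5 -268 -60 0 1;-1.5 -268 -60 0 1;-1.5 -268 -60 0 1;-1.5 -268 -60 0 1;-1.5 -268 -60 0 1;-1.5 -268 -60 0 1"}}

```text
time_s: 3.5
position: [0.4687, -0.3622, 0.1326]
ee_rot: [-0.466, 0.532, 0.466, 0.532]
wrist_force: [-1.1, -0.1, -0.2]
grip_width: 0.0855
```

```bash
python3 - <<'E'
from look import *
from scipy.spatial.transform import Rotation as R
s=env.get_state(); m=R.from_quat(s['ee_rot']).as_matrix(); print(s['time_s'],s['position'],np.arctan2(m[1,2],m[0,2]),s['joint_positions'])
a=snap('scene','s2')[130:240,90:210]; b=snap('top','t2')[150:260,310:430]
cv2.imwrite('pics/h2.png',np.hstack([cv2.resize(i,None,fx=3.3,fy=3.3,interpolation=2) for i in (a,b)])[:,:,::-1])
E
```

```text
3.5 [ 0.46872243 -0.36224655  0.13262714] 1.4386859051541077 [-6.78359296e-01  5.03594140e-01  1.76816788e+00  8.02554309e-04
  8.70031530e-01 -2.11756271e+00]
```

View pics/h2.png

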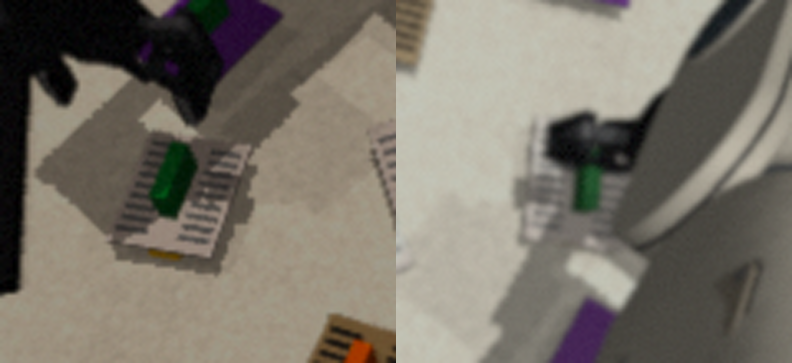

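Call:
{"name": "apply_moves", "arguments": {"motion": "0 0 -40 0 1;0 0 -75 0 1;0 0 -91 0 1;0 0 -91 0 1;0 0 -91 0 1"}}

```text
time_s: 4.02
position: [0.4692, -0.3604, 0.0419]
ee_rot: [-0.466, 0.531, 0.467, 0.531]
wrist_force: [-0.7, -0.5, 0.1]
grip_width: 0.0851
```

Call:
{"name": "apply_moves", "arguments": {"motion": "0 0 0 0 -1;0 0 0 0 -1;0 0 0 0 -1;0 0 0 0 -1;0 0 0 0 -1;0 0 0 0 -1;0 0 0 0 -1;0 0 0 0 -1;0 0 0 0 -1;0 0 0 0 -1"}}

```text
time_s: 4.85
position: [0.4695, -0.3607, 0.0426]
ee_rot: [-0.467, 0.531, 0.467, 0.531]
wrist_force: [-1.1, 0.6, 6.9]
grip_width: 0.0129
```

Call:
{"name": "apply_moves", "arguments": {"motion": "0 0 20 0 -1;0 0 60 0 -1;0 0 100 0 -1;0 0 140 0 -1;0 0 180 0 -1;0 0 218 0 -1;0 0 218 0 -1;0 0 218 0 -1"}}

```text
time_s: 5.52
position: [0.4704, -0.3615, 0.2632]
ee_rot: [-0.468, 0.531, 0.465, 0.532]
wrist_force: [-0.9, -0.7, -2.1]
grip_width: 0.0131
```

```bash
python3 - <<'E'
from look import *
from scipy.spatial.transform import Rotation as R
s=env.get_state(); m=R.from_quat(s['ee_rot']).as_matrix(); print(s['time_s'],s['position'],np.arctan2(m[1,2],m[0,2]),s['wrist_force'],s['grip_width'])
snap('top','t3')
a=snap('scene','s3'); cv2.imwrite('pics/h3.png',cv2.resize(a[60:260,0:260],None,fx=3,fy=3,interpolation=2)[:,:,::-1])
E
```

```text
5.5167 [ 0.470443   -0.36154228  0.26324257] 1.441404026614768 [-0.89859868 -0.68030215 -2.10221548] 0.01309201807280873
```

View pics/h3.png

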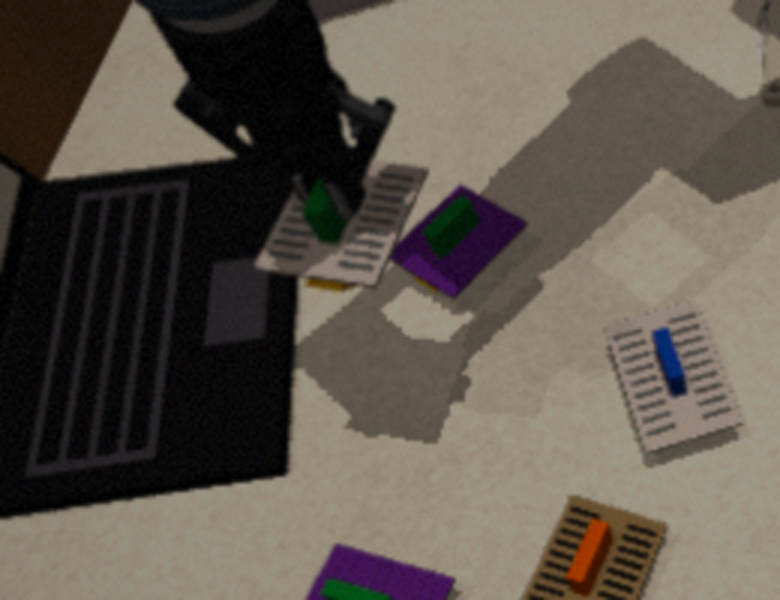

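The cassette is held level in the jaws at scene (110,135), and the others are undisturbed. Carrying it over the bay.

Call:
{"name": "apply_moves", "arguments": {"motion": "0 20 0 0.02 -1;1 55 0 0.04 -1;2 95 0 0.06 -1;3 135 0 0.08 -1;4 175 0 0.1 -1;5 215 0 0.11 -1;6 255 0 0.11 -1;7 295 0 0.11 -1;8 335 0 0.11 -1;9 375 0 0.11 -1;10 415 0 0.11 -1;11 455 0 0.11 -1;12 495 0 0.11 -1;12.5 530 0 0.11 -1;12.5 555 0 0.11 -1;12.5 570 0 0.11 -1;12.5 575.5 0 0.11 -1;12.5 575.5 0 0.11 -1;12.5 575.5 0 0.11 -1;12.5 575.5 0 0.11 -1"}}

```text
time_s: 7.28
position: [0.4809, 0.2141, 0.2588]
ee_rot: [-0.494, 0.506, 0.496, 0.504]
wrist_force: [0.4, -0.4, -2.1]
grip_width: 0.0127
```

```bash
python3 - <<'E'
from look import *
from scipy.spatial.transform import Rotation as R
s=env.get_state(); m=R.from_quat(s['ee_rot']).as_matrix(); print(s['time_s'],s['position'],np.arctan2(m[1,2],m[0,2]),m[:,0].round(3),s['wrist_force'],s['grip_width'])
x,y,z=s['position']
for c in ('scene','top'):
    im=snap(c,c+'4').copy(); a=np.arctan2(m[1,2],m[0,2])-np.pi/2
    big=cv2.resize(im,None,fx=4,fy=4,interpolation=2)
    for P in (rectpts(x,y,a,.1,.082,z-.0426+.035),rectpts(x,y,a,.1,.082,z-.0426+.03),rectpts(x,y,a,.05,.014,z-.0426+.067)):
        p=(proj(c,P)+.5)*4; cv2.polylines(big,[np.int32(p)],True,(255,0,0),1)
    u,v=(proj(c,[[x,y,z]])[0]*4).astype(int)
    cv2.imwrite(f'pics/h4{c}.png',big[max(v-220,0):v+220,max(u-200,0):u+200,::-1])
a=cv2.imread('pics/h4scene.png');b=cv2.imread('pics/h4top.png');print(a.shape,b.shape)
h=min(a.shape[0],b.shape[0]);cv2.imwrite('pics/h4.png',np.hstack([a[:h],b[:h]]))
E
```

```text
7.2833 [0.48091341 0.21411279 0.25880115] 1.5505295684633613 [-0.003  0.001 -1.   ] [ 0.36365527 -0.35331757 -2.07811554] 0.012725533718946264
(440, 400, 3) (440, 400, 3)
```

View pics/h4.png

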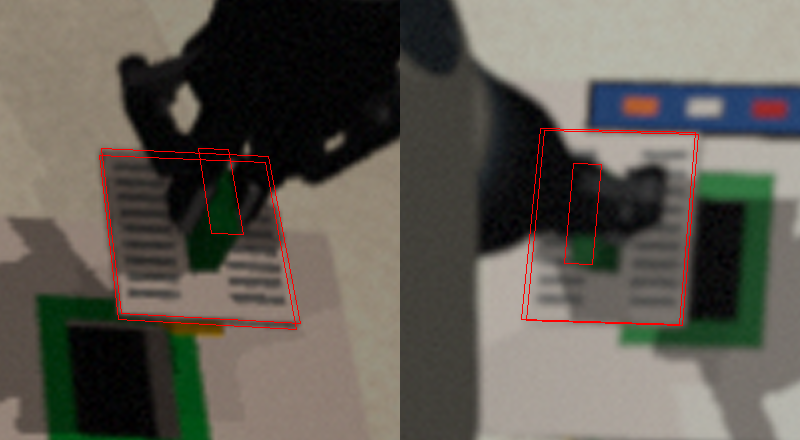

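The red overlay from the TCP pose matches the flange in both views, so the cassette is well centred in the jaws. Lowering to just inside the mouth.

Call:
{"name": "apply_moves", "arguments": {"motion": "2 0 -25 0 -1;2 0 -50 0 -1;2 0 -75 0 -1;2 0 -90 0 -1;2 0 -96 0 -1;2 0 -98 0 -1;2 0 -98 0 -1"}}

```text
time_s: 7.97
position: [0.4836, 0.2138, 0.1615]
ee_rot: [-0.494, 0.506, 0.495, 0.505]
wrist_force: [-0.4, 0.3, -0.5]
grip_width: 0.0127
```

```bash
cat > chk.py <<'E'
import sys
from look import *
from scipy.spatial.transform import Rotation as R
n=sys.argv[1]
s=env.get_state(); m=R.from_quat(s['ee_rot']).as_matrix(); print(s['time_s'],s['position'],np.arctan2(m[1,2],m[0,2]),s['wrist_force'],s['grip_width'])
x,y,z=s['position']; a=np.arctan2(m[1,2],m[0,2])-np.pi/2
o=[]
for c in ('scene','top'):
    im=snap(c,c+n); big=cv2.resize(im,None,fx=4,fy=4,interpolation=2)
    p=(proj(c,rectpts(x,y,a,.1,.082,z-.0426+.03))+.5)*4; cv2.polylines(big,[np.int32(p)],True,(255,0,0),1)
    p=(proj(c,rectpts(.4833,.2142,-.02,.076,.056,.12))+.5)*4; cv2.polylines(big,[np.int32(p)],True,(255,255,0),1)
    u,v=(proj(c,[[.483,.214,.13]])[0]*4).astype(int)
    o.append(big[v-200:v+200,u-190:u+190,::-1])
cv2.imwrite(f'pics/h{n}.png',np.hstack(o))
E
python3 chk.py 5
```

```text
7.9667 [0.48356028 0.21376534 0.16153364] 1.5491713875905877 [-0.38016217  0.27557756 -0.47109887] 0.012735345730610437
```

View pics/h5.png

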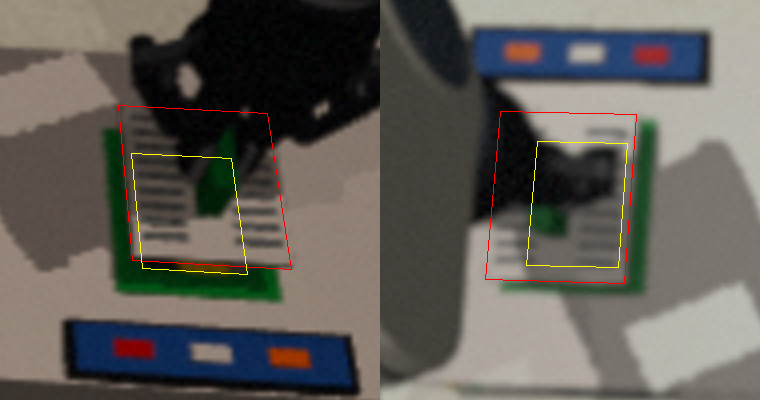

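Call:
{"name": "apply_moves", "arguments": {"motion": "0 0 -4 0 -1;0 0 -8 0 -1;0 0 -12 0 -1;0 0 -15 0 -1;0 0 -15 0 -1"}}

```text
time_s: 8.48
position: [0.4846, 0.2146, 0.1477]
ee_rot: [-0.494, 0.504, 0.495, 0.506]
wrist_force: [-0.6, 0.8, 1.9]
grip_width: 0.0129
```

Call:
{"name": "apply_moves", "arguments": {"motion": "0 0 -3 0 -1;0 0 -6 0 -1;0 0 -9 0 -1;0 0 -12 0 -1;0 0 -12 0 -1"}}

```text
time_s: 8.9
position: [0.4838, 0.2143, 0.1347]
ee_rot: [-0.494, 0.505, 0.495, 0.506]
wrist_force: [0.2, -0.7, -0.5]
grip_width: 0.0129
```

Call:
{"name": "apply_moves", "arguments": {"motion": "0 0 -1.5 0 -1;0 0 -3 0 -1;0 0 -4 0 -1;0 0 -4 0 -1"}}

```text
time_s: 9.23
position: [0.4837, 0.2142, 0.1326]
ee_rot: [-0.494, 0.505, 0.495, 0.505]
wrist_force: [-9.2, -2.2, 23.3]
grip_width: 0.0129
```

Call:
{"name": "apply_moves", "arguments": {"motion": "0 0 1 0 -1;0 0 2.5 0 -1;0 0 4 0 -1;0 0 4.5 0 -1;0 0 4.5 0 -1"}}

```text
time_s: 9.65
position: [0.4833, 0.2141, 0.1362]
ee_rot: [-0.494, 0.505, 0.495, 0.505]
wrist_force: [2.2, 1.2, -9.5]
grip_width: 0.0127
```

The tug stops about 3.5 mm up with a -9.5 N pull, so the tabs hold. I'll press it flat again and then let go.

Call:
{"name": "apply_moves", "arguments": {"motion": "0 0 -2 0 -1;0 0 -4.5 0 -1;0 0 -5.5 0 -1;0 0 -5.5 0 -1"}}

```text
time_s: 9.98
position: [0.4833, 0.2141, 0.1326]
ee_rot: [-0.494, 0.505, 0.495, 0.505]
wrist_force: [-6.6, -2.2, 20.2]
grip_width: 0.0129
```

Call:
{"name": "apply_moves", "arguments": {"motion": "0 0 1 0 -1;0 0 1.5 0 -0.6;0 0 1.5 0 -0.3;0 0 1.5 0 0.2;0 0 1.5 0 0.6;0 0 1.5 0 0.6;0 0 1.5 0 0.6;0 0 1.5 0 0.6"}}

```text
time_s: 10.65
position: [0.4833, 0.2141, 0.1339]
ee_rot: [-0.494, 0.505, 0.496, 0.505]
wrist_force: [0.8, -0.3, 0.2]
grip_width: 0.0683
```

Call:
{"name": "apply_moves", "arguments": {"motion": "0 0 20 0 0.6;0 0 50 0 0.6;0 0 90 0 0.6;0 0 125 0 0.6;-20 40 125 0 0.6;-50 75 125 0 0.6;-80 105 125 0 0.6;-110 135 125 0 0.6;-140 165 125 0 0.6;-170 195 125 0 0.6;-200 230 125 0 0.6;-230 260 125 0 0.6;-230 300 125 0 0.6;-230 330 125 0 0.6;-230 350 125 0 0.6;-230 350 125 0 0.6;-230 350 125 0 0.6"}}

```text
time_s: 12.07
position: [0.2527, 0.5646, 0.2581]
ee_rot: [-0.495, 0.505, 0.496, 0.504]
wrist_force: [-0.0, -0.0, -0.4]
grip_width: 0.0682
```

```bash
cat > fin.py <<'E'
from fit import *
s=env.get_state(); print(s['time_s'],s['position'],s['wrist_force'])
o=[]
for c in ('scene','top'):
    im=snap(c,c+'6'); big=cv2.resize(im,None,fx=5,fy=5,interpolation=2)
    for P in (rectpts(.4833,.2142,-.02,.1,.082,.125),rectpts(.4833,.2142,-.02,.1,.082,.12)):
        p=(proj(c,P)+.5)*5; cv2.polylines(big,[np.int32(p)],True,(255,0,0),1)
    u,v=(proj(c,[[.483,.214,.13]])[0]*5).astype(int)
    o.append(big[v-200:v+200,u-190:u+190,::-1])
cv2.imwrite('pics/h6.png',np.hstack(o))
for c,x in (('scene',387),('top',138)):
    for r in env.outline_of('fresh',c):
        b=r['box']
        if abs(b[0]-x)<25:
            mk=r['mask'].astype(float); print(c,r['p'],np.round(b,1)); w=(int(b[0])-40,int(b[1])-40,80,80)
            for dz in (.09,.096,.112): 
                f=fit([(c,mk,w)],lambda q:whole(q,dz),[[.483,.214,-.02]]); print('z',dz,f.x.round(4),round(f.fun,3))
E
python3 fin.py
```

```text
12.0667 [0.25274717 0.56457578 0.2581367 ] [-0.01964481 -0.00315741 -0.3962476 ]
scene 0.86 [387.6 182.4  40.5  41.7]
z 0.09 [ 0.483   0.2128 -0.0251] 0.055
z 0.096 [ 0.4863  0.211  -0.0258] 0.068
z 0.112 [ 0.4955  0.2056 -0.0127] 0.111
top 0.67 [137.4 192.9  33.6  39.9]
z 0.09 [ 4.832e-01  2.117e-01 -1.000e-04] 0.053
z 0.096 [ 0.4824  0.2098 -0.0059] 0.056
z 0.112 [ 4.804e-01  2.041e-01 -1.000e-04] 0.065
```

View pics/h6.png

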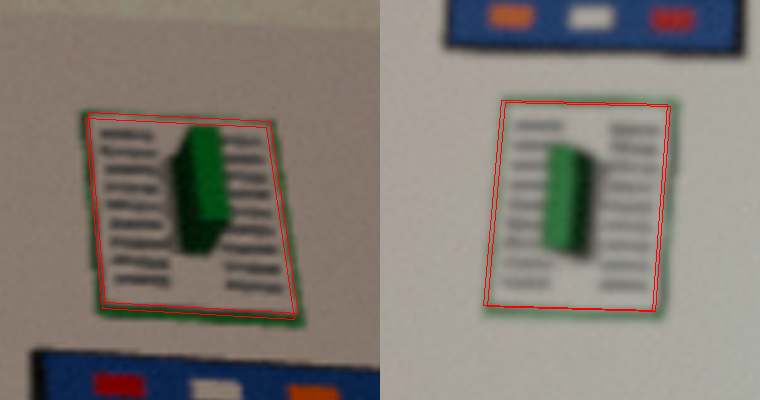

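View pics/scene6.png

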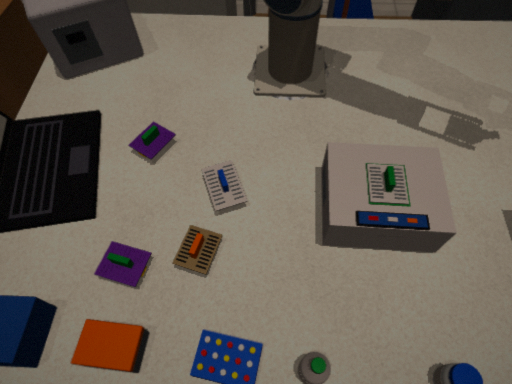

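The flange at scene (387,184) and top (138,193) covers the opening, with an even rim of green frame showing. It matches the overlay drawn at home height, and both cameras agree best on a position at that height. The orange-handled (198,250), blue-handled (224,187) and purple cassettes are where they were, and the gripper is clear.

```bash
python3 -c "
from station import env
print(env.sign_off())"
```

```text
the job is handed in; nothing more can be done
None
```

The fresh cassette (white flange, green handle, yellow tabs) is snapped home in the bay. I gripped it by its handle, set it in the opening, pressed it straight down, let go and handed the job in at about 12 s.

- **Seating:** The tabs gave way on the way down, and the flange then met the casing at the expected height with about 20 N. An upward tug stopped after about 3.5 mm with about 9.5 N of pull, so the tabs hold. I then pressed it flat again before releasing.
- **Position:** In both final pictures the flange matches the home-height overlay, with an even green rim around it. The mask fits also favour home height, strongly in the scene view but only weakly in the top view.
- **Disagreements:** The two cameras differ by 1 to 3 mm in y, which is well within the play. Before the grasp, yaw fits from the handle alone scattered (-0.03 to -0.20 rad), so I used -0.13 rad from the flange fit.
- **Other cassettes:** The orange-handled, blue-handled and purple cassettes stand where they were, judged by eye from the last picture.

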